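# Complete the tuner kit tray and stow it level under the stock shelf

## Task

Lay the brass tuning shaft in the open parts tray, among its loose parts. Then take the tray by its upright handle, carry it level without spilling or tipping it, and set it down flat inside the rimmed ledge under the overhanging shelf of the grey rack, with everything still in it. Let go and leave the other things on the bench as they are.

Things in the scene. Friction and masses are not known exactly. Their poses are not given: they have to be found in the camera images.
- tray: Open aluminium parts tray, 130 (x) by 190 (y) mm, floor and walls 4 mm thick, walls 26 mm high, about 0.35 kg. A handle blade stands upright on its middle: 40 mm long (x), 12 mm thick (y), top 72 mm above the underside. Origin: centre of the underside, z up; x points roughly away from the robot. The +y half of its floor (y 6 to 91 mm) starts empty, loose parts lie in the -y half.
- handle (a point): Point in the middle of the tray's handle blade, 58 mm above the tray's underside (14 mm below the blade's top); axes as the tray.
- shaft: Brass tuning shaft lying on the bench: a rod 60 mm long, 10 mm across, along its x axis, with a square bush in its middle 14 mm wide (y), 14 mm high and 16 mm long (x), on which it rests. Mass 45 g. Origin: centre of the bush's underside.
- rack: Fixed grey kit rack: a low ledge, a plate 172 (x) by 242 (y) mm, 12 mm thick, with a rim all round 14 mm above the plate and 6 mm thick, 160 (x) by 230 (y) mm inside; the tray must be lifted over the rim. Two 20 mm square posts at x = +96, y = +-135 mm carry a shelf above it. Origin: on the bench under the ledge's centre; x points from its open front inward, roughly away from the robot.
- bay (a point): Centre of the ledge's upper face, 12 mm above the bench; axes as the rack. The tray's underside centre goes here, with the tray's x axis along the rack's x axis (either way round).
- shelf_edge (a point): Middle of the front lower edge of the rack's overhanging shelf: 265 mm above the bench, 15 mm before the ledge's centre (rack x = -15 mm). The shelf is 300 mm wide and reaches to rack x = +110 mm, with cartons on top. So a gripper pointing straight down cannot hold the tray's handle over the ledge: it must lean back towards the open front, some 30 degrees.
- core0: It starts lying in the -y half of the tray. Dark red ferrite core, a loose cylinder 12 mm across and 26 mm long (along x) that can roll. Origin: middle of its underside as it starts (6 mm off its axis).
- core1: It starts lying in the -y half of the tray. A second ferrite core like core0.
- nut0: It starts lying in the -y half of the tray. Loose round steel nut, 20 mm outside, 10 mm bore, 9 mm high. Origin: centre of the underside.
- nut1: It starts lying in the -y half of the tray. A second nut like nut0.
- shell: Bystander: white plastic radio shell, 60 x 180 x 105 mm high, standing behind. Origin: centre of the underside.
- trim: Bystander: bare metal side trim bar, 190 mm long (x), 18 mm wide, 18 mm high at its edge, lying on the bench on the rack's side nearer to the robot. Origin: centre of the underside.
- can: Bystander: white metal can, 48 mm across, 75 mm high. Origin: centre of the underside.
There are look-alikes about, which are no part of the job. What is shaped like the tray but pink is not meant.

How it is judged:
On the way, in this order (a step that is already met when the one before it is completed fails the run):
1. the shaft lies in the tray, let go, the tray still standing on the bench (x of shaft in the frame of tray between -0.063 and 0.063 m and y of shaft in the frame of tray between -0.093 and 0.093 m and z of shaft in the frame of tray between 0 and 0.03 m and contact force between the fingers and shaft below 0.1 N and linear speed of shaft below 0.03 m/s and height (world z) of tray below 0.01 m), for 0.2 s.
2. the tray is held by the gripper at least 30 mm up, level within 14 degrees, with the shaft in it (x of shaft in the frame of tray between -0.063 and 0.063 m and y of shaft in the frame of tray between -0.093 and 0.093 m and z of shaft in the frame of tray between 0 and 0.03 m and height (world z) of tray above 0.03 m and angle between tray's own z axis and vertical below 0.25 rad and contact force between the fingers and tray above 1 N), for 0.2 s.
At the end, for the whole second after the job is handed in: Tray flat on the ledge inside the rim: centre within 20 mm (x) and 25 mm (y) of the ledge centre, underside within 4 mm of the plate, tilt under 3 degrees, x axis within 14 degrees of the rack x (either way round), at rest, released, with shaft, both cores and both nuts inside (x of tray in the frame of bay between -0.02 and 0.02 m and y of tray in the frame of bay between -0.025 and 0.025 m and z of tray in the frame of bay between -0.003 and 0.004 m and angle between tray's own z axis and vertical below 0.05 rad and angle between the x axis of tray and the x axis of rack, either way round below 0.25 rad and linear speed of tray below 0.02 m/s and x of core0 in the frame of tray between -0.063 and 0.063 m and y of core0 in the frame of tray between -0.093 and 0.093 m and z of core0 in the frame of tray between 0 and 0.03 m and x of core1 in the frame of tray between -0.063 and 0.063 m and y of core1 in the frame of tray between -0.093 and 0.093 m and z of core1 in the frame of tray between 0 and 0.03 m and x of nut0 in the frame of tray between -0.063 and 0.063 m and y of nut0 in the frame of tray between -0.093 and 0.093 m and z of nut0 in the frame of tray between 0 and 0.03 m and x of nut1 in the frame of tray between -0.063 and 0.063 m and y of nut1 in the frame of tray between -0.093 and 0.093 m and z of nut1 in the frame of tray between 0 and 0.03 m and x of shaft in the frame of tray between -0.063 and 0.063 m and y of shaft in the frame of tray between -0.093 and 0.093 m and z of shaft in the frame of tray between 0 and 0.03 m and contact force between the fingers and tray below 0.1 N); the robot touches nothing.
It fails at once if the tray is tipped more than 17 degrees (angle between tray's own z axis and vertical above 0.3 rad).
It fails at once if a core or nut leaves the tray (distance between any of core0, core1, nut0, nut1 and tray above 0.125 m).
It fails at once if the radio shell is shifted more than 25 mm or knocked over (distance of shell from where it was at the start of the episode above 0.025 m or angle between shell's own z axis and vertical above 0.4 rad).
It fails at once if the trim bar is shifted more than 25 mm or knocked over (distance of trim from where it was at the start of the episode above 0.025 m or angle between trim's own z axis and vertical above 0.4 rad).
It fails at once if the can is shifted more than 25 mm or knocked over (distance of can from where it was at the start of the episode above 0.025 m or angle between can's own z axis and vertical above 0.4 rad).
It also fails if it takes over 66 s, if anything falls off the work surface, if the arm or the gripper's body presses on something with over 40 N, if the wrist force passes 120 N, or if a joint passes its speed limit or range.

## Robot

A 7-joint arm with a two-finger parallel gripper is mounted at the origin on the work surface. World frame = base frame: x ahead of the robot, y to its left, z up, the work surface at z = 0. Lengths are in m, angles in rad, forces in N, time in s.
With the tool pointing down it reaches from about 0.4 to 0.85 m from the base axis. Payload 10.4 kg.
Tool frame: the origin (TCP) lies between the finger pads; the fingertips stand 14 mm ahead of it and the grasp point (between the pads) lies 5 mm behind it; z points along the fingers, y is the direction in which the jaws open and shut (so a half turn about z gives the same grasp; the last joint's range is limited). The gripper opens to 87 mm and grips with 3 to 60 N. Pads are 19 mm wide; open, the fingers measure 117 mm over their backs; the gripper's body (75 mm by 190 mm) begins 51 mm behind the grasp point.
Start: joints at [1.241, 0.332, -0.065, 1.46, 0.022, 1.35, -0.088], TCP at [0.189, -0.596, 0.237] pointing down, gripper open.
Joint ranges: [-2.6, 2.6], [-0.5, 2.12], [-1.47, 1.34], [0.16, 2.42], [-1.27, 4.41], [0.06, 2.06], [-2.6, 2.6]. Speed limits (rad/s): [2.22, 2.22, 2.79, 2.79, 3.14, 3.14, 3.14].

## Interface

Orientations are given as a unit quaternion [x, y, z, w].
In Python, from bench import readout, camera, calibration, order gives the robot as it stands.
- The arm moves only by the tool apply_moves, never from a script. Its argument "deltas" is a list of rows, each an object with "translation": the shift along the world's x, y, z in m, a list of three; "turn": the turn, a rotation vector about the world's x, y, z in rad, a list of three; "hand": the finger opening in m, from 0 to 0.087. A call has 1 to 5 rows; each row shifts and turns the pose as measured when the row begins; what a row does not reach is not made up. A row lasts 1/10 s, in which the tool goes at most 50 mm and 8.59 degrees, less where a joint would pass 70% of its speed; a pose out of reach is approached as far as the arm can. A call with a gripper value outside its range is refused whole. The fingers move at their own pace and stop on an object; "newtons" is the grip in N (left out, the last holds). Time passes only in rows, so rows that do not move let the fingers close. It gives the time, the measured TCP pose, the force and the opening at its end, in the units of the state.
- readout.read_state(): the state, without advancing time (a new reading comes with each control period).
- camera(name): name is "side" or "top"; returns the picture (384x512x3 uint8, red, green, blue); there is no depth.
- calibration(name): a dict with "fx", "fy", "cx", "cy" (pixels), "extrinsics" (4x4, takes a point from world to camera coordinates). Camera axes: x right, y down, z forward; pixel columns grow to the right and rows downward; lengths in m; the calibration is good to about 2 mm. A picture is of the moment at which its call begins. calibration takes no time and is no camera call.
- order.close_job(): hands the job in, once; it reports no verdict.
The state is a dict: "time": time; "joint_positions": joint angles; "joint_vel": joint speeds; "joint_torque": joint torques, N m; "ee_pos": TCP position; "eef_rot": TCP orientation; "ft_force": force on the tool from outside, world axes, zero at the start; "torque": the same for the moment, N m; "width": finger opening in m.
Only numpy, scipy, OpenCV 4.12 (cv2) and the standard library are available. Lean on these libraries where they do the work, as an engineer would, in place of code of your own. Each camera call takes 0.05 s, during which the arm holds its last target. There are 200 camera calls.

## Working session

There is one attempt and no reset: what is moved stays moved. The work goes in short steps, Python scripts to look and compute and a tool call to move; the robot and the scene stay as the last step left them, time stands still between calls to the robot, and variables do not carry over. Pictures are saved under pics/ and viewed, about 8 in all and at most 12, crops included, and the job is handed in when it is done.

Besides the shell and the picture viewer there is one more tool, called after ">>>" as a command line: name --argument value ..., lists and objects as JSON in quotes. apply_moves: Moves the arm, as the interface text tells. Its arguments: {"type":"object","properties":{"deltas":{"type":"array","items":{"type":"object","properties":{"translation":{"type":"array","items":{"type":"number"}},"turn":{"type":"array","items":{"type":"number"}},"hand":{"type":"number"}}}},"newtons":{"type":"number"}},"required":["deltas"]}

```bash
mkdir -p pics; ls
python3 - <<'E'
from bench import readout,camera,calibration
import cv2,numpy as np
s=readout.read_state();print(s)
for n in("side","top"):
    c=calibration(n);print(n,{k:np.round(v,4).tolist() for k,v in c.items()})
    cv2.imwrite(f"pics/{n}0.png",cv2.resize(camera(n)[...,::-1],(800,600),interpolation=cv2.INTER_CUBIC))
E
```

```text
pics
{'time': 0.0, 'joint_positions': array([ 1.24139686,  0.33285602, -0.06467916,  1.4609633 ,  0.02163892,
        1.34987664, -0.088487  ]), 'joint_vel': array([ 0.00066656,  0.00185708,  0.00121507, -0.00012583, -0.00169875,
       -0.00102629,  0.00034864]), 'joint_torque': array([ 3.31983447e-04, -6.23247170e+01,  2.49431364e-02, -3.89899564e+01,
       -6.12637843e-02,  3.96324706e-02,  1.83452453e-04]), 'ee_pos': array([ 0.18861554, -0.59547347,  0.23575328]), 'eef_rot': array([ 9.88255289e-01,  1.52810301e-01, -1.61678645e-04, -6.84713703e-04]), 'ft_force': array([-0.96871685, -0.7993839 , -0.02021562]), 'torque': array([-0.00685688, -0.03397531,  0.0696368 ]), 'width': 0.0870544817700769}
side {'fx': 483.3193, 'fy': 483.3193, 'cx': 249.1465, 'cy': 192.8323, 'extrinsics': [[0.997, -0.0768, 0.0024, -0.525], [-0.0383, -0.524, -0.8509, 0.1814], [0.0666, 0.8483, -0.5254, 1.2636], [0.0, 0.0, 0.0, 1.0]]}
top {'fx': 422.6931, 'fy': 422.6931, 'cx': 247.7883, 'cy': 190.9124, 'extrinsics': [[0.1073, -0.9942, 0.0017, -0.0365], [-0.9742, -0.1055, -0.1995, 0.5547], [0.1985, 0.0198, -0.9799, 1.0488], [0.0, 0.0, 0.0, 1.0]]}
```

View pics/top0.png

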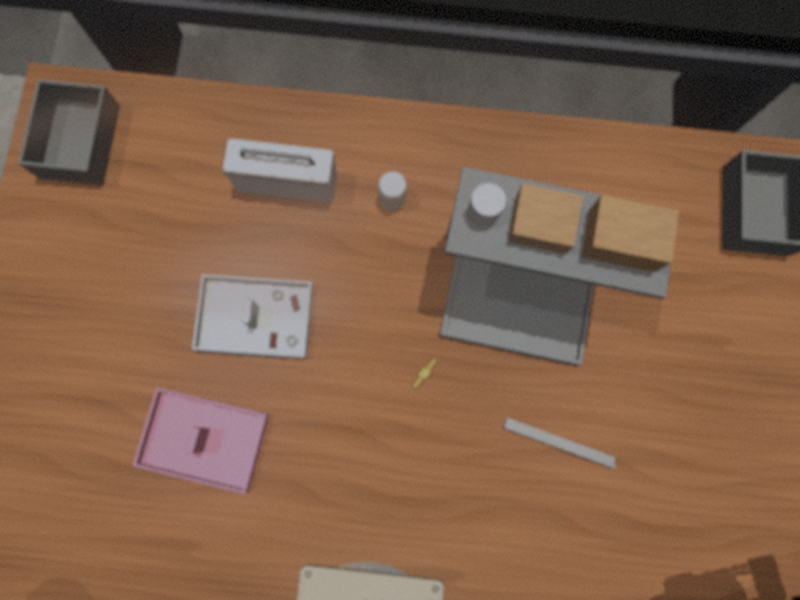

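View pics/side0.png

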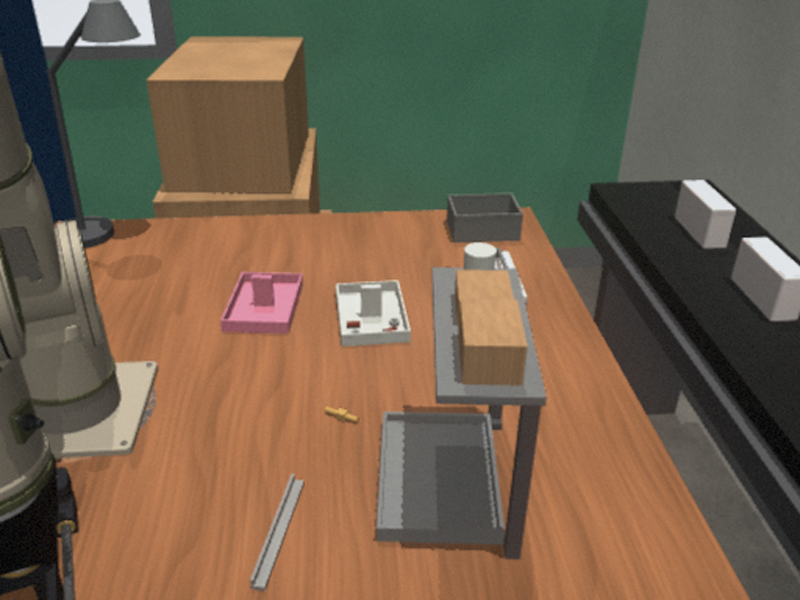

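The top picture shows the shaft at about (425,373), the tray at about (252,317) and the rack's front rim from (441,336) to (581,363). The pink look-alike is at (200,440). I'll enlarge these parts and measure.

```bash
cat > h.py <<'E'
from bench import readout,camera,calibration,order
import cv2,numpy as np
from scipy.spatial.transform import Rotation as R
def ray(n,u,v,z):
    c=calibration(n);E=np.array(c["extrinsics"]);Ri=E[:3,:3].T;o=-Ri@E[:3,3]
    d=Ri@np.array([(u-c["cx"])/c["fx"],(v-c["cy"])/c["fy"],1]);return o+d*(z-o[2])/d[2]
def proj(n,p):
    c=calibration(n);E=np.array(c["extrinsics"]);q=E[:3,:3]@np.array(p)+E[:3,3]
    return np.array([c["fx"]*q[0]/q[2]+c["cx"],c["fy"]*q[1]/q[2]+c["cy"]])
def crop(img,u0,v0,w,h,k): return cv2.resize(np.ascontiguousarray(img[v0:v0+h,u0:u0+w,::-1]),None,fx=k,fy=k,interpolation=cv2.INTER_CUBIC)
E
python3 - <<'E'
from h import *
a=camera("top");s=camera("side")
cv2.imwrite("raw_top.png",a[...,::-1])
o=np.zeros((600,800,3),np.uint8)
o[:300,:400]=crop(a,115,165,100,75,4)   # tray
o[:300,400:]=crop(a,250,215,50,38,8)[:300]   # shaft
o[300:,:480]=crop(a,270,160,120,75,4)   # rack
o[300:,480:]=crop(s,205,175,80,75,4)  # tray side
cv2.imwrite("pics/crop1.png",o)
f=lambda u,v,z:print((u,v,z),np.round(ray("top",u/1.5625,v/1.5625,z),3))
for p in[(202,276,.026),(312,281,.026),(305,358,.026),(193,350,.026),(433,361,.007),(417,386,.007),(441,336,.026),(581,363,.026),(448,253,.265),(666,296,.265),(505,424,.018),(615,462,.018)]:f(*p)
E
```

```text
(202, 276, 0.026) [0.566 0.347 0.026]
(312, 281, 0.026) [0.578 0.156 0.026]
(305, 358, 0.026) [0.444 0.151 0.026]
(193, 350, 0.026) [0.437 0.341 0.026]
(433, 361, 0.007) [ 0.465 -0.066  0.007]
(417, 386, 0.007) [ 0.419 -0.043  0.007]
(441, 336, 0.026) [ 0.506 -0.074  0.026]
(581, 363, 0.026) [ 0.486 -0.313  0.026]
(448, 253, 0.265) [ 0.585 -0.057  0.265]
(666, 296, 0.265) [ 0.557 -0.355  0.265]
(505, 424, 0.018) [ 0.372 -0.194  0.018]
(615, 462, 0.018) [ 0.33  -0.379  0.018]
```

View pics/crop1.png

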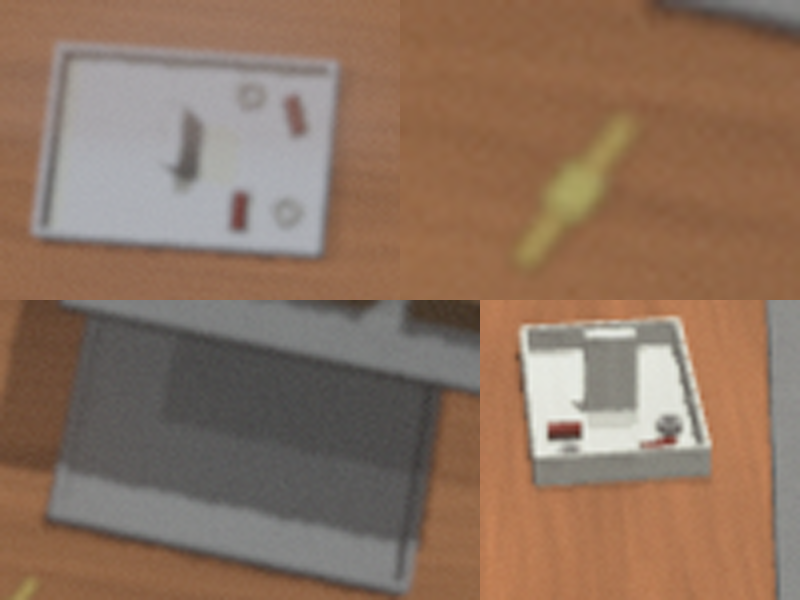

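Run:
```python
from h import *
c=calibration("top");E=np.array(c["extrinsics"]);print("cam",-E[:3,:3].T@E[:3,3])
def T(n,L,z):return np.array([ray(n,u,v,z) for u,v in L])
t=T("top",[(115+u/4,165+v/4) for u,v in[(57,43),(340,63),(323,255),(32,237)]],.026)
print("tray",t[:,:2].round(4),t.mean(0).round(4)); 
yax=(t[0]+t[3]-t[1]-t[2])/2;xax=(t[0]+t[1]-t[2]-t[3])/2
print(np.linalg.norm(xax),np.linalg.norm(yax),np.arctan2(-yax[0],yax[1]),np.arctan2(xax[1],xax[0]))
t2=T("side",[(205+(u-480)/4,175+(v-300)/4) for u,v in[(522,326),(680,318),(708,447),(533,458)]],.026)
print("side tray",t2[:,:2].round(4),t2.mean(0).round(4))
s=T("top",[(250+(u-400)/8,215+v/8) for u,v in[(575,187),(525,262),(628,120)]],.009);print("shaft",s.round(4))
d=s[2]-s[1];print(np.linalg.norm(d),np.arctan2(d[1],d[0]))
r=T("top",[(270+u/4,160+(v-300)/4) for u,v in[(50,520),(405,592)]],.026);print("rack front",r.round(4))
d=r[0]-r[1];print(np.linalg.norm(d));a=np.arctan2(-d[0],d[1]);print("yaw",a,"centre",r.mean(0)[:2]+.086*np.array([np.cos(a),np.sin(a)]))
# side view ledge rim corners (800 scale): front-near, back-near, front-far
q=T("side",[(377/1.5625,529/1.5625),(503/1.5625,531/1.5625),(387/1.5625,413/1.5625)],.026);print("side rack",q.round(4))
s=readout.read_state();print(s["time"],R.from_quat(s["eef_rot"]).as_matrix().round(3))
```

```text
cam [0.33611613 0.00147657 1.13844855]
tray [[0.5686 0.3471]
 [0.5755 0.1551]
 [0.4455 0.1494]
 [0.4367 0.342 ]] [0.5066 0.2484 0.026 ]
0.1310668638840605 0.19245993613955895 0.04073975899535141 0.04099417708601549
side tray [[0.4432 0.3418]
 [0.5723 0.3454]
 [0.5764 0.1557]
 [0.4478 0.1508]] [0.5099 0.2484 0.026 ]
shaft [[ 0.4435 -0.0535  0.009 ]
 [ 0.417  -0.0393  0.009 ]
 [ 0.4676 -0.0689  0.009 ]]
0.05867947736849977 -0.528706409581819
rack front [[ 0.5065 -0.0747  0.026 ]
 [ 0.484  -0.3115  0.026 ]]
0.23784040919012261
yaw -0.09473251381391179 centre [ 0.58089701 -0.20125511]
side rack [[ 0.4856 -0.3154  0.026 ]
 [ 0.6538 -0.3315  0.026 ]
 [ 0.5168 -0.0778  0.026 ]]
0.2 [[ 0.953  0.302 -0.   ]
 [ 0.302 -0.953  0.001]
 [-0.    -0.001 -1.   ]]
```

The measurements agree with the given sizes:
- **Tray:** at (0.508, 0.248), yaw 0.04.
- **Shaft:** at (0.443, -0.054), its axis at -0.53 rad.
- **Ledge centre:** about (0.583, -0.203), yaw about -0.095.

Next I move above the shaft.

>>> apply_moves --deltas '[{"translation": [0.02, 0.043, 0], "turn": [0, 0, -0.1], "hand": 0.06}, {"translation": [0.02, 0.043, 0], "turn": [0, 0, -0.1], "hand": 0.06}, {"translation": [0.02, 0.043, 0], "turn": [0, 0, -0.1], "hand": 0.06}, {"translation": [0.02, 0.043, 0], "turn": [0, 0, -0.1], "hand": 0.06}, {"translation": [0.02, 0.043, 0], "turn": [0, 0, -0.1], "hand": 0.06}]'

```text
time: 0.7
ee_pos: [0.2857, -0.3774, 0.2329]
eef_rot: [0.994, -0.11, -0.001, -0.001]
ft_force: [0.8, 0.3, 0.7]
width: 0.0618
```

>>> apply_moves --deltas '[{"translation": [0.02, 0.043, 0], "turn": [0, 0, -0.1], "hand": 0.06}, {"translation": [0.02, 0.043, 0], "turn": [0, 0, -0.1], "hand": 0.06}, {"translation": [0.02, 0.043, 0], "turn": [0, 0, -0.1], "hand": 0.06}, {"translation": [0.02, 0.043, 0], "turn": [0, 0, 0], "hand": 0.06}, {"translation": [0.02, 0.043, 0], "turn": [0, 0, 0], "hand": 0.06}]'

```text
time: 1.2
ee_pos: [0.3875, -0.1528, 0.2332]
eef_rot: [0.964, -0.266, -0.001, -0.0]
ft_force: [1.0, -0.6, -0.4]
width: 0.0601
```

>>> apply_moves --deltas '[{"translation": [0.018, 0.033, -0.03], "turn": [0, 0, 0], "hand": 0.06}, {"translation": [0.018, 0.033, -0.03], "turn": [0, 0, 0], "hand": 0.06}, {"translation": [0.018, 0.033, -0.03], "turn": [0, 0, 0], "hand": 0.06}, {"translation": [0, 0, -0.03], "turn": [0, 0, 0], "hand": 0.06}, {"translation": [0, 0, -0.02], "turn": [0, 0, 0], "hand": 0.06}]'

```text
time: 1.7
ee_pos: [0.4471, -0.0423, 0.0931]
eef_rot: [0.965, -0.261, 0.005, -0.001]
ft_force: [0.3, -0.2, -0.1]
width: 0.0602
```

Run:
```python
from h import *
a=camera("top");s=camera("side");st=readout.read_state();print(st["time"],st["ee_pos"],st["joint_positions"].round(2))
p=st["ee_pos"]
print("target", proj("top",p),proj("side",p), "tip",proj("side",p-[0,0,.014]))
o=np.zeros((400,800,3),np.uint8)
o[:,:400]=crop(a,245,205,50,50,8);o[:,400:]=crop(s,185,225,67,67,6)[:400,:400]
cv2.imwrite("pics/c2.png",o)
```

```text
1.8 [ 0.44588988 -0.04261309  0.09269621] [ 0.61  0.13 -0.65  2.05  0.1   0.98 -2.18]
target [269.55462409 233.90131994] [218.38474018 235.93483437] tip [218.55754039 240.40967855]
```

View pics/c2.png

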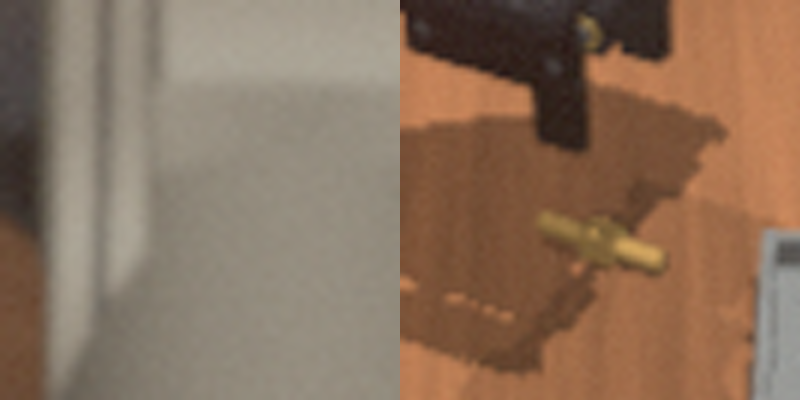

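Run:
```python
from h import *
P=[ray("side",185+(u-400)/6,225+v/6,z) for u,v,z in[(600,238,.010),(542,220,.007),(662,258,.007)]]
print(np.round(P,4));d=P[2]-P[1];print(np.linalg.norm(d),np.arctan2(d[1],d[0]))
print(R.from_quat(readout.read_state()["eef_rot"]).as_matrix().round(3))
```

```text
[[ 0.4429 -0.0546  0.01  ]
 [ 0.4181 -0.0372  0.007 ]
 [ 0.4689 -0.0661  0.007 ]]
0.058437925748644516 -0.5167294929508903
[[ 0.863 -0.505  0.008]
 [-0.505 -0.863 -0.   ]
 [ 0.007 -0.004 -1.   ]]
```

The side view puts the shaft at (0.443, -0.054), axis at -0.52 rad, which agrees with the top view. I go down and grip it.

>>> apply_moves --deltas '[{"translation": [-0.003, -0.0115, 0], "turn": [0, 0, 0], "hand": 0.06}, {"translation": [0, 0, -0.03], "turn": [0, 0, 0], "hand": 0.05}, {"translation": [0, 0, -0.025], "turn": [0, 0, 0], "hand": 0.05}, {"translation": [0, 0, -0.015], "turn": [0, 0, 0], "hand": 0.05}, {"translation": [0, 0, 0], "turn": [0, 0, 0], "hand": 0.05}]' --newtons 15

```text
time: 2.3
ee_pos: [0.4458, -0.0616, 0.0271]
eef_rot: [0.964, -0.264, 0.008, 0.001]
ft_force: [-0.4, -1.0, 0.3]
width: 0.0504
```

>>> apply_moves --deltas '[{"translation": [-0.003, 0.0075, 0], "turn": [0, 0, 0], "hand": 0.05}, {"translation": [0, 0, 0], "turn": [0, 0, 0], "hand": 0.05}]'

```text
time: 2.5
ee_pos: [0.4438, -0.0553, 0.0296]
eef_rot: [0.964, -0.265, 0.01, 0.001]
ft_force: [0.7, -0.2, 0.5]
width: 0.0501
```

>>> apply_moves --deltas '[{"translation": [-0.001, 0.001, -0.007], "turn": [0, 0, 0], "hand": 0.05}, {"translation": [0, 0, -0.006], "turn": [0, 0, 0], "hand": 0.05}, {"translation": [0, 0, 0], "turn": [0, 0, 0], "hand": 0.05}]'

```text
time: 2.8
ee_pos: [0.4443, -0.055, 0.018]
eef_rot: [0.964, -0.266, 0.012, 0.001]
ft_force: [-0.5, -0.4, 1.4]
width: 0.0504
```

>>> apply_moves --deltas '[{"translation": [-0.001, 0.001, -0.001], "turn": [0, 0, 0], "hand": 0.02}, {"translation": [0, 0, 0], "turn": [0, 0, 0], "hand": 0.0}, {"translation": [0, 0, 0], "turn": [0, 0, 0], "hand": 0.0}, {"translation": [0, 0, 0], "turn": [0, 0, 0], "hand": 0.0}, {"translation": [0, 0, 0.03], "turn": [0, 0, 0], "hand": 0.0}]'

```text
time: 3.3
ee_pos: [0.4408, -0.0535, 0.0447]
eef_rot: [0.964, -0.265, 0.009, 0.001]
ft_force: [0.2, 0.3, 1.1]
width: 0.0181
```

>>> apply_moves --deltas '[{"translation": [0, 0, 0.04], "turn": [0, 0, 0], "hand": 0.0}, {"translation": [0, 0, 0.04], "turn": [0, 0, 0], "hand": 0.0}, {"translation": [0, 0, 0], "turn": [0, 0, 0], "hand": 0.0}]'

```text
time: 3.6
ee_pos: [0.4417, -0.0529, 0.1301]
eef_rot: [0.964, -0.265, 0.01, 0.0]
ft_force: [1.0, -0.9, -0.4]
width: 0.0016
```

Run:
```python
from h import *
s=camera("side");st=readout.read_state();print(st["time"],st["ee_pos"],st["width"],st["joint_positions"].round(2))
u,v=proj("side",st["ee_pos"]).astype(int);print(u,v)
cv2.imwrite("pics/c3.png",crop(s,u-40,v-35,80,60,8))
```

```text
3.65 [ 0.44054202 -0.05305011  0.12790654] 0.0009037747439502179 [ 0.65  0.06 -0.65  2.04  0.05  1.04 -2.13]
215 227
```

View pics/c3.png

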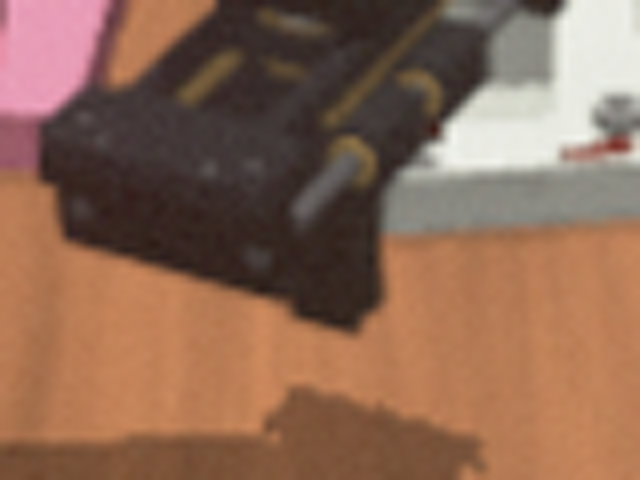

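The fingers were still closing when I lifted, so the grip missed: the opening reads 0.001. I check whether the shaft has moved.

```bash
cat >> h.py <<'E'
def brass(n,box):
    a=camera(n);u0,v0,w,h=box;hsv=cv2.cvtColor(np.ascontiguousarray(a[v0:v0+h,u0:u0+w]),cv2.COLOR_RGB2HSV)
    m=((hsv[...,0]>=16)&(hsv[...,0]<=32)&(hsv[...,1]>110)&(hsv[...,2]>50)).astype(np.uint8)
    return a,np.argwhere(m)[:,::-1]+[u0,v0]
E
python3 - <<'E'
from h import *
a,p=brass("side",(195,250,50,35))
print(len(p),p.min(0),p.max(0),np.median(p,0))
if len(p)>5:
    vx=cv2.fitLine(p.astype(np.float32),cv2.DIST_L2,0,.01,.01).ravel();e=(p-p.mean(0))@vx[:2]
    A,B=[ray("side",*(p.mean(0)+vx[:2]*t),.007) for t in(e.min(),e.max())];print(A,B,(A+B)/2,np.arctan2(*(B-A)[1::-1]),np.linalg.norm(B-A))
E
```

```text
104 [208 260] [228 269] [218. 265.]
[ 0.41612736 -0.03565637  0.007     ] [ 0.4679193  -0.06666536  0.007     ] [ 0.44202333 -0.05116086  0.007     ] -0.5394794736975959 0.06036524084840056
```

The shaft hasn't moved. I try again and wait for the fingers to close before lifting.

>>> apply_moves --deltas '[{"translation": [0.001, 0, -0.03], "turn": [0, 0, 0], "hand": 0.035}, {"translation": [0, 0, -0.03], "turn": [0, 0, 0], "hand": 0.035}, {"translation": [0, 0, -0.02], "turn": [0, 0, 0], "hand": 0.035}, {"translation": [0, 0, 0], "turn": [0, 0, 0], "hand": 0.035}, {"translation": [0, 0, 0], "turn": [0, 0, 0], "hand": 0.035}]' --newtons 20

```text
time: 4.2
ee_pos: [0.4373, -0.0525, 0.04]
eef_rot: [0.964, -0.265, 0.005, 0.001]
ft_force: [1.0, 0.1, -0.0]
width: 0.0308
```

>>> apply_moves --deltas '[{"translation": [0.005, -0.001, 0], "turn": [0, 0, 0], "hand": 0.04}, {"translation": [0, 0, -0.01], "turn": [0, 0, 0], "hand": 0.04}, {"translation": [0, 0, -0.01], "turn": [0, 0, 0], "hand": 0.04}, {"translation": [0, 0, 0], "turn": [0, 0, 0], "hand": 0.04}]'

```text
time: 4.6
ee_pos: [0.4441, -0.054, 0.0203]
eef_rot: [0.964, -0.265, 0.006, 0.001]
ft_force: [0.1, 0.3, 0.8]
width: 0.0399
```

>>> apply_moves --deltas '[{"translation": [-0.001, 0, -0.004], "turn": [0, 0, 0], "hand": 0.02}, {"translation": [0, 0, 0], "turn": [0, 0, 0], "hand": 0.0}, {"translation": [0, 0, 0], "turn": [0, 0, 0], "hand": 0.0}, {"translation": [0, 0, 0], "turn": [0, 0, 0], "hand": 0.0}, {"translation": [0, 0, 0], "turn": [0, 0, 0], "hand": 0.0}]'

```text
time: 5.1
ee_pos: [0.4432, -0.0539, 0.0163]
eef_rot: [0.964, -0.265, 0.006, 0.001]
ft_force: [0.3, -0.0, 0.5]
width: 0.014
```

>>> apply_moves --deltas '[{"translation": [0, 0, 0], "turn": [0, 0, 0], "hand": 0.0}, {"translation": [0, 0, 0], "turn": [0, 0, 0], "hand": 0.0}]'

```text
time: 5.3
ee_pos: [0.4433, -0.054, 0.0165]
eef_rot: [0.964, -0.265, 0.007, 0.001]
ft_force: [0.2, 0.3, -0.9]
width: 0.0139
```

The opening now stops at 14 mm, so the bush is held. I lift it and carry it over the empty half of the tray.

>>> apply_moves --deltas '[{"translation": [0, 0, 0.035], "turn": [0, 0, 0], "hand": 0.0}, {"translation": [0, 0, 0.04], "turn": [0, 0, 0], "hand": 0.0}, {"translation": [0, 0.02, 0.04], "turn": [0, 0, 0.06], "hand": 0.0}, {"translation": [0.007, 0.04, 0], "turn": [0, 0, 0.06], "hand": 0.0}, {"translation": [0.007, 0.04, 0], "turn": [0, 0, 0.06], "hand": 0.0}]'

```text
time: 5.8
ee_pos: [0.4558, 0.0439, 0.1357]
eef_rot: [0.984, -0.18, 0.006, 0.001]
ft_force: [-0.1, -0.9, -1.0]
width: 0.0136
```

>>> apply_moves --deltas '[{"translation": [0.008, 0.04, 0], "turn": [0, 0, 0.08], "hand": 0.0}, {"translation": [0.008, 0.04, 0], "turn": [0, 0, 0.08], "hand": 0.0}, {"translation": [0.008, 0.04, 0], "turn": [0, 0, 0.08], "hand": 0.0}, {"translation": [0.008, 0.04, 0], "turn": [0, 0, 0.08], "hand": 0.0}, {"translation": [0.008, 0.04, 0], "turn": [0, 0, 0.07], "hand": 0.0}]'

```text
time: 6.3
ee_pos: [0.4974, 0.2505, 0.1375]
eef_rot: [1.0, 0.02, 0.009, 0.0]
ft_force: [-0.0, -0.4, 1.4]
width: 0.0138
```

>>> apply_moves --deltas '[{"translation": [0.004, 0.025, 0], "turn": [0, 0, 0], "hand": 0.0}, {"translation": [0.004, 0.015, 0], "turn": [0, 0, 0], "hand": 0.0}, {"translation": [0, 0, 0], "turn": [0, 0, 0], "hand": 0.0}, {"translation": [0, 0, 0], "turn": [0, 0, 0], "hand": 0.0}]'

```text
time: 6.7
ee_pos: [0.5039, 0.2985, 0.1368]
eef_rot: [1.0, 0.025, 0.008, -0.002]
ft_force: [-0.3, -0.7, -0.4]
width: 0.0136
```

Run:
```python
from h import *
s=camera("side");st=readout.read_state();p=st["ee_pos"];print(st["time"],p,st["joint_positions"].round(2))
u,v=[int(x) for x in proj("side",p)];print(u,v,[proj("side",ray("side",225,188,.0))])
# predicted tray corners in this crop
u0,v0=200,150
for c in[(.065,.095),(.065,-.095),(-.065,-.095),(-.065,.095)]:
    a=.041;w=np.array([.508+c[0]*np.cos(a)-c[1]*np.sin(a),.2484+c[0]*np.sin(a)+c[1]*np.cos(a),.026]);print(((proj("side",w)-[u0,v0])*8).round())
cv2.imwrite("pics/c4.png",crop(s,u0,v0,90,70,8))
```

```text
6.75 [0.50384569 0.29826323 0.13683033] [ 0.08  0.45 -0.87  1.67  0.38  1.18 -2.41]
234 156 [array([225., 188.])]
[432. 236.]
[497. 493.]
[144. 516.]
[114. 254.]
```

View pics/c4.png

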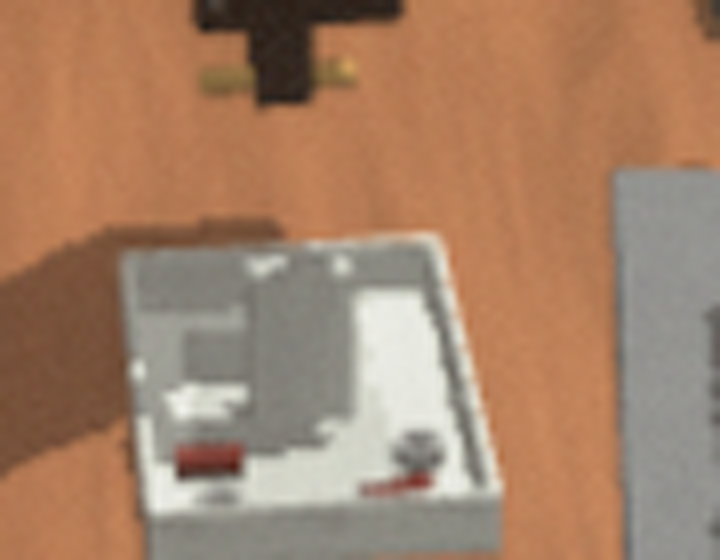

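The shaft is held level, and the tray corners match the prediction within about 1 pixel. I lower the shaft into the tray.

>>> apply_moves --deltas '[{"translation": [0.001, 0, -0.03], "turn": [0, 0, 0], "hand": 0.0}, {"translation": [0, 0, -0.03], "turn": [0, 0, 0], "hand": 0.0}, {"translation": [0, 0, -0.025], "turn": [0, 0, 0], "hand": 0.0}, {"translation": [0, 0, -0.01], "turn": [0, 0, 0], "hand": 0.0}, {"translation": [0, 0, 0], "turn": [0, 0, 0], "hand": 0.0}]'

```text
time: 7.25
ee_pos: [0.5072, 0.2912, 0.0407]
eef_rot: [1.0, 0.021, 0.01, 0.0]
ft_force: [0.1, 0.3, 0.1]
width: 0.0136
```

>>> apply_moves --deltas '[{"translation": [-0.001, 0.006, -0.008], "turn": [0, 0, 0], "hand": 0.0}, {"translation": [0, 0, -0.006], "turn": [0, 0, 0], "hand": 0.0}, {"translation": [0, 0, 0], "turn": [0, 0, 0], "hand": 0.0}]'

```text
time: 7.55
ee_pos: [0.5078, 0.2974, 0.0284]
eef_rot: [1.0, 0.02, 0.011, -0.0]
ft_force: [-0.5, -0.1, -0.3]
width: 0.0135
```

>>> apply_moves --deltas '[{"translation": [0, 0, -0.005], "turn": [0, 0, 0], "hand": 0.0}, {"translation": [0, 0, 0], "turn": [0, 0, 0], "hand": 0.0}, {"translation": [0, 0, 0], "turn": [0, 0, 0], "hand": 0.03}, {"translation": [0, 0, 0], "turn": [0, 0, 0], "hand": 0.03}, {"translation": [0, 0, 0], "turn": [0, 0, 0], "hand": 0.03}]'

```text
time: 8.05
ee_pos: [0.5087, 0.2984, 0.0247]
eef_rot: [1.0, 0.02, 0.013, -0.001]
ft_force: [-0.0, -0.1, 0.0]
width: 0.027
```

>>> apply_moves --deltas '[{"translation": [0, 0, 0.015], "turn": [0, 0, 0], "hand": 0.03}, {"translation": [0, 0, 0.03], "turn": [0, 0, 0], "hand": 0.03}, {"translation": [0, 0, 0.03], "turn": [0, 0, 0], "hand": 0.03}, {"translation": [-0.02, 0, 0.03], "turn": [0, 0, 0], "hand": 0.06}, {"translation": [-0.03, 0, 0.03], "turn": [0, 0, 0], "hand": 0.06}]'

```text
time: 8.55
ee_pos: [0.4579, 0.2967, 0.1644]
eef_rot: [1.0, 0.019, 0.01, -0.001]
ft_force: [0.2, 0.4, 1.4]
width: 0.0389
```

>>> apply_moves --deltas '[{"translation": [0.01, -0.01, 0], "turn": [0.005, -0.13, 0], "hand": 0.07}, {"translation": [0.01, -0.01, 0], "turn": [0.005, -0.13, 0], "hand": 0.07}, {"translation": [0.01, -0.01, 0], "turn": [0.005, -0.13, 0], "hand": 0.07}, {"translation": [0.01, -0.01, 0], "turn": [0.005, -0.13, 0], "hand": 0.07}, {"translation": [0, 0, 0], "turn": [0, 0, 0], "hand": 0.07}]'

```text
time: 9.05
ee_pos: [0.4895, 0.2661, 0.178]
eef_rot: [0.972, 0.021, 0.234, -0.009]
ft_force: [1.1, 0.0, -0.5]
width: 0.0691
```

```bash
cat >> h.py <<'E'
def st():
    s=readout.read_state();M=R.from_quat(s["eef_rot"]).as_matrix()
    print(s["time"],s["ee_pos"].round(4),"w",s["width"].round(4),"j",s["joint_positions"].round(2));print(M.round(3))
    return s,M
def toturn(yaw,tilt):
    "rotvec (world) taking the present tool to jaws along yaw+90deg, leaning back by tilt; tool x along yaw"
    s,M=st();c=R.from_euler("z",yaw)*R.from_euler("y",-tilt)*R.from_matrix(np.diag([1,-1,-1]))
    print("turn",(c*R.from_matrix(M).inv()).as_rotvec().round(3))
E
python3 - <<'E'
from h import *
toturn(.041,.52)
a,p=brass("side",(212,160,60,60));print(len(p),p.min(0) if len(p) else'',p.max(0) if len(p) else '')
cv2.imwrite("pics/c5.png",crop(a,200,145,90,70,8))
E
```

```text
Traceback (most recent call last):
  File "h.py", line 21, in toturn
    s,M=st();c=R.from_euler("z",yaw)*R.from_euler("y",-tilt)*R.from_matrix(np.diag([1,-1,-1]))
        ~~^^
  File "h.py", line 17, in st
    print(s["time"],s["ee_pos"].round(4),"w",s["width"].round(4),"j",s["joint_positions"].round(2));print(M.round(3))
                                             ^^^^^^^^^^^^^^^^
AttributeError: 'float' object has no attribute 'round'
```

```bash
sed -i 's/s\["width"\].round(4)/s["width"]/' h.py
python3 - <<'E'
from h import *
toturn(.041,.52)
a,p=brass("side",(212,160,60,60));print(len(p),p.min(0) if len(p) else'',p.max(0) if len(p) else '')
cv2.imwrite("pics/c5.png",crop(a,200,145,90,70,8))
E
```

```text
9.05 [0.4895 0.2661 0.178 ] w 0.0691390509166153 j [ 0.33  0.03 -1.08  2.04  0.47  0.76 -2.56]
[[ 0.889  0.044  0.455]
 [ 0.036 -0.999  0.027]
 [ 0.456 -0.007 -0.89 ]]
turn [-0.005 -0.047 -0.003]
5 [228 191] [230 193]
```

View pics/c5.png

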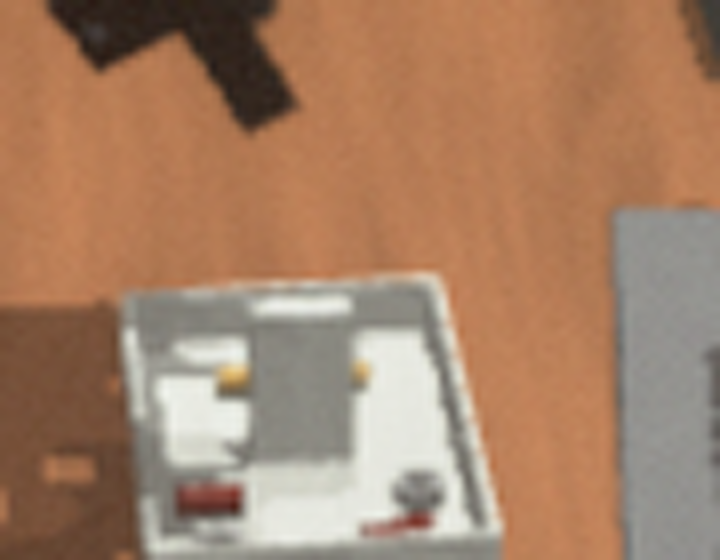

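The shaft lies in the tray's +y half, with its ends at about (232,380) and (360,375) in the crop either side of the blade, and the loose parts are in place. Joint 7 is at -2.56, close to its limit, so I turn the tool half round about its own axis, which gives the same grasp.

>>> apply_moves --deltas '[{"translation": [0, 0, 0], "turn": [-0.066, -0.004, 0.129], "hand": 0.07}, {"translation": [0, 0, 0], "turn": [-0.066, -0.004, 0.129], "hand": 0.07}, {"translation": [0, 0, 0], "turn": [-0.066, -0.004, 0.129], "hand": 0.07}, {"translation": [0, 0, 0], "turn": [-0.066, -0.004, 0.129], "hand": 0.07}, {"translation": [0, 0, 0], "turn": [-0.066, -0.004, 0.129], "hand": 0.07}]'

```text
time: 9.6
ee_pos: [0.4902, 0.2702, 0.1811]
eef_rot: [0.898, 0.374, 0.219, 0.076]
ft_force: [0.5, -0.8, -0.1]
width: 0.0702
```

>>> apply_moves --deltas '[{"translation": [0, 0, 0], "turn": [-0.066, -0.004, 0.129], "hand": 0.07}, {"translation": [0, 0, 0], "turn": [-0.066, -0.004, 0.129], "hand": 0.07}, {"translation": [0, 0, 0], "turn": [-0.066, -0.004, 0.129], "hand": 0.07}, {"translation": [0, 0, 0], "turn": [-0.066, -0.004, 0.129], "hand": 0.07}, {"translation": [0, 0, 0], "turn": [-0.066, -0.004, 0.129], "hand": 0.07}]'

```text
time: 10.1
ee_pos: [0.4905, 0.2753, 0.1838]
eef_rot: [0.7, 0.677, 0.173, 0.149]
ft_force: [0.5, 0.7, -0.2]
width: 0.0698
```

```bash
cat >> h.py <<'E'
def toturn2(yaw,tilt):
    "as toturn, with the tool turned half round about its z"
    s,M=st();c=R.from_euler("z",yaw)*R.from_euler("y",-tilt)*R.from_matrix(np.diag([-1,1,-1]))
    print("turn",(c*R.from_matrix(M).inv()).as_rotvec().round(3))
E
python3 - <<'E'
from h import *
toturn2(.041,.52)
print("handle top",ray("side",200+302/8,145+305/8,.072))
E
```

```text
10.1 [0.4905 0.2753 0.1838] w 0.06978299922753783 j [ 0.36  0.06 -1.13  2.01  0.49  0.81 -1.08]
[[ 0.023  0.896  0.443]
 [ 0.999 -0.038  0.026]
 [ 0.04   0.442 -0.896]]
turn [-0.777 -0.084  1.45 ]
handle top [0.51072751 0.24829551 0.072     ]
```

>>> apply_moves --deltas '[{"translation": [0, 0, 0], "turn": [-0.066, -0.007, 0.125], "hand": 0.07}, {"translation": [0, 0, 0], "turn": [-0.066, -0.007, 0.125], "hand": 0.07}, {"translation": [0, 0, 0], "turn": [-0.066, -0.007, 0.125], "hand": 0.07}, {"translation": [0, 0, 0], "turn": [-0.066, -0.007, 0.125], "hand": 0.07}, {"translation": [0, 0, 0], "turn": [-0.066, -0.007, 0.125], "hand": 0.07}]'

```text
time: 10.6
ee_pos: [0.4909, 0.2803, 0.1863]
eef_rot: [0.409, 0.882, 0.106, 0.209]
ft_force: [-0.1, 0.9, 0.2]
width: 0.0705
```

>>> apply_moves --deltas '[{"translation": [0, 0, 0], "turn": [-0.066, -0.007, 0.125], "hand": 0.07}, {"translation": [0, 0, 0], "turn": [-0.066, -0.007, 0.125], "hand": 0.07}, {"translation": [0, 0, 0], "turn": [-0.066, -0.007, 0.125], "hand": 0.07}, {"translation": [0, 0, 0], "turn": [-0.066, -0.007, 0.125], "hand": 0.07}, {"translation": [0, 0, 0], "turn": [-0.066, -0.007, 0.125], "hand": 0.07}]'

```text
time: 11.1
ee_pos: [0.4911, 0.2853, 0.1888]
eef_rot: [0.063, 0.968, 0.025, 0.241]
ft_force: [0.1, -0.8, 0.1]
width: 0.0698
```

Run:
```python
from h import *
toturn2(.041,.52)
```

```text
11.1 [0.4911 0.2853 0.1888] w 0.06984075305774556 j [ 0.44  0.09 -1.26  2.    0.58  0.83  0.3 ]
[[-0.876  0.11   0.47 ]
 [ 0.134  0.991  0.018]
 [-0.464  0.078 -0.882]]
turn [-0.08  -0.033  0.15 ]
```

>>> apply_moves --deltas '[{"translation": [0.006, -0.012, -0.015], "turn": [-0.04, -0.016, 0.075], "hand": 0.07}, {"translation": [0.006, -0.012, -0.015], "turn": [-0.04, -0.016, 0.075], "hand": 0.07}, {"translation": [0.006, -0.008, -0.015], "turn": [0, 0, 0], "hand": 0.07}, {"translation": [0, 0, -0.01], "turn": [0, 0, 0], "hand": 0.07}, {"translation": [0, 0, 0], "turn": [0, 0, 0], "hand": 0.07}]'

```text
time: 11.6
ee_pos: [0.5111, 0.2567, 0.1343]
eef_rot: [-0.027, 0.967, 0.005, 0.255]
ft_force: [-0.1, 0.1, 0.1]
width: 0.0696
```

Run:
```python
from h import *
toturn2(.041,.52)
```

```text
11.6 [0.5111 0.2567 0.1343] w 0.06961247480471185 j [ 0.41  0.19 -1.19  2.08  0.8   0.73  0.34]
[[-0.869 -0.054  0.492]
 [-0.049  0.999  0.023]
 [-0.492 -0.004 -0.87 ]]
turn [ 0.005 -0.005 -0.013]
```

>>> apply_moves --deltas '[{"translation": [0.001, -0.008, 0], "turn": [0, 0, -0.013], "hand": 0.07}, {"translation": [0, 0, -0.02], "turn": [0, 0, 0], "hand": 0.07}, {"translation": [0, 0, -0.02], "turn": [0, 0, 0], "hand": 0.07}, {"translation": [0, 0, 0], "turn": [0, 0, 0], "hand": 0.07}, {"translation": [0, 0, 0], "turn": [0, 0, 0], "hand": 0.07}]'

```text
time: 12.1
ee_pos: [0.5145, 0.2502, 0.0976]
eef_rot: [-0.019, 0.967, 0.004, 0.255]
ft_force: [-0.3, 0.3, 1.2]
width: 0.0693
```

>>> apply_moves --deltas '[{"translation": [0, 0, -0.015], "turn": [0, 0, 0], "hand": 0.07}, {"translation": [0, 0, -0.01], "turn": [0, 0, 0], "hand": 0.07}, {"translation": [0, 0, 0], "turn": [0, 0, 0], "hand": 0.07}]'

```text
time: 12.4
ee_pos: [0.5169, 0.2509, 0.0767]
eef_rot: [-0.018, 0.966, 0.004, 0.257]
ft_force: [-1.3, -0.3, -0.4]
width: 0.0699
```

>>> apply_moves --deltas '[{"translation": [-0.005, -0.002, 0], "turn": [0, 0, 0], "hand": 0.07}, {"translation": [0, 0, -0.012], "turn": [0, 0, 0], "hand": 0.07}, {"translation": [0, 0, -0.01], "turn": [0, 0, 0], "hand": 0.07}, {"translation": [0, 0, 0], "turn": [0, 0, 0], "hand": 0.07}]'

```text
time: 12.8
ee_pos: [0.5132, 0.2494, 0.0595]
eef_rot: [-0.017, 0.965, 0.004, 0.26]
ft_force: [-0.1, -0.5, -0.3]
width: 0.0698
```

Run:
```python
from h import *
toturn2(.041,.52)
a=camera("side");cv2.imwrite("pics/c6.png",crop(a,195,140,100,75,8))
```

```text
12.8 [0.5132 0.2494 0.0595] w 0.06984779889555907 j [ 0.24  0.34 -1.03  2.15  1.12  0.68  0.03]
[[-0.864 -0.035  0.502]
 [-0.03   0.999  0.017]
 [-0.502 -0.    -0.865]]
turn [0.    0.006 0.006]
```

View pics/c6.png

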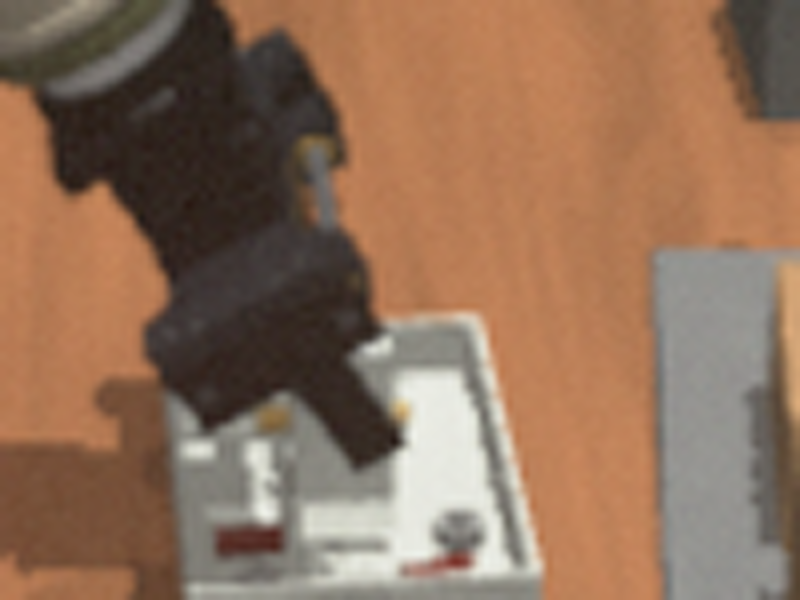

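The fingers straddle the blade, with the near finger at about (350,440) in the crop. I go 5 mm lower and close firmly.

>>> apply_moves --deltas '[{"translation": [-0.001, -0.001, -0.004], "turn": [0, 0, 0], "hand": 0.04}, {"translation": [0, 0, 0], "turn": [0, 0, 0], "hand": 0.02}, {"translation": [0, 0, 0], "turn": [0, 0, 0], "hand": 0.0}, {"translation": [0, 0, 0], "turn": [0, 0, 0], "hand": 0.0}, {"translation": [0, 0, 0], "turn": [0, 0, 0], "hand": 0.0}]' --newtons 50

```text
time: 13.35
ee_pos: [0.5134, 0.249, 0.0588]
eef_rot: [-0.017, 0.965, 0.005, 0.262]
ft_force: [0.3, 0.5, -0.6]
width: 0.0379
```

>>> apply_moves --deltas '[{"translation": [0, 0, 0], "turn": [0, 0, 0], "hand": 0.0}, {"translation": [0, 0, 0], "turn": [0, 0, 0], "hand": 0.0}, {"translation": [0, 0, 0], "turn": [0, 0, 0], "hand": 0.0}, {"translation": [0, 0, 0], "turn": [0, 0, 0], "hand": 0.0}, {"translation": [0, 0, 0], "turn": [0, 0, 0], "hand": 0.0}]'

```text
time: 13.85
ee_pos: [0.5134, 0.2493, 0.0589]
eef_rot: [-0.017, 0.965, 0.005, 0.262]
ft_force: [0.3, 0.1, 0.4]
width: 0.0117
```

The blade is held: the opening reads 11.7 mm. I lift gently.

>>> apply_moves --deltas '[{"translation": [0, 0, 0.006], "turn": [0, 0, 0], "hand": 0.0}, {"translation": [0, 0, 0.01], "turn": [0, 0, 0], "hand": 0.0}, {"translation": [0, 0, 0.012], "turn": [0, 0, 0], "hand": 0.0}, {"translation": [0, 0, 0.012], "turn": [0, 0, 0], "hand": 0.0}, {"translation": [0, 0, 0.008], "turn": [0, 0, 0], "hand": 0.0}]'

```text
time: 14.35
ee_pos: [0.5091, 0.2469, 0.1044]
eef_rot: [-0.017, 0.966, 0.003, 0.257]
ft_force: [0.4, -0.5, -5.5]
width: 0.0117
```

Run:
```python
from h import *
toturn2(.041,.52)
a=camera("side");cv2.imwrite("pics/c7.png",crop(a,195,125,100,75,8))
print("can",ray("top",392/1.5625,185/1.5625,.075))
```

```text
14.35 [0.5091 0.2469 0.1044] w 0.011720221182299248 j [ 0.35  0.23 -1.13  2.13  0.91  0.7   0.22]
[[-0.867 -0.034  0.496]
 [-0.031  0.999  0.015]
 [-0.497 -0.002 -0.868]]
turn [ 0.002 -0.     0.007]
can [0.7482052  0.03586115 0.075     ]
```

View pics/c7.png

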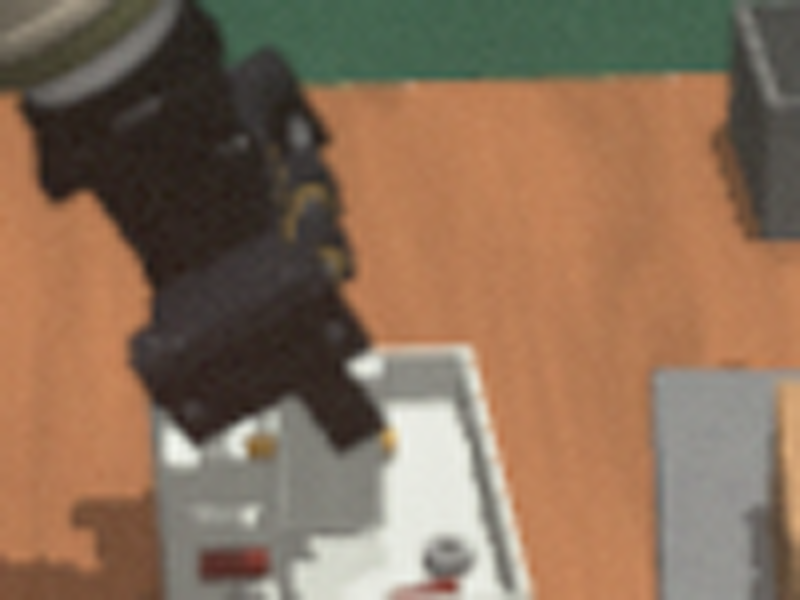

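The tray is up and level with 5.5 N on the wrist, and its contents are in place. I carry it to in front of the ledge.

>>> apply_moves --deltas '[{"translation": [0.001, -0.008, 0.006], "turn": [0, 0, -0.007], "hand": 0.0}, {"translation": [0.002, -0.015, 0.006], "turn": [0, 0, -0.007], "hand": 0.0}, {"translation": [0.002, -0.02, 0.002], "turn": [0, 0, -0.007], "hand": 0.0}, {"translation": [0.002, -0.02, 0], "turn": [0, 0, -0.007], "hand": 0.0}, {"translation": [0.002, -0.02, 0], "turn": [0, 0, -0.007], "hand": 0.0}]'

```text
time: 14.9
ee_pos: [0.5153, 0.1636, 0.1178]
eef_rot: [-0.002, 0.967, -0.001, 0.255]
ft_force: [0.3, 1.4, -4.2]
width: 0.0113
```

>>> apply_moves --deltas '[{"translation": [0.002, -0.02, 0], "turn": [0, 0, -0.007], "hand": 0.0}, {"translation": [0.002, -0.02, 0], "turn": [0, 0, -0.007], "hand": 0.0}, {"translation": [0.002, -0.02, 0], "turn": [0, 0, -0.007], "hand": 0.0}, {"translation": [0.002, -0.02, 0], "turn": [0, 0, -0.007], "hand": 0.0}, {"translation": [0.002, -0.02, 0], "turn": [0, 0, -0.007], "hand": 0.0}]'

```text
time: 15.4
ee_pos: [0.5215, 0.0574, 0.1147]
eef_rot: [0.016, 0.968, -0.008, 0.252]
ft_force: [0.3, 0.8, -5.6]
width: 0.0118
```

Run:
```python
from h import *
toturn2(-.03,.52)
```

```text
15.4 [0.5215 0.0574 0.1147] w 0.01179809469468135 j [ 0.81 -0.04 -1.07  2.24  0.28  0.45  1.04]
[[-0.872  0.035  0.487]
 [ 0.026  0.999 -0.024]
 [-0.488 -0.008 -0.873]]
turn [ 0.007 -0.01   0.005]
```

>>> apply_moves --deltas '[{"translation": [0.003, -0.02, 0.001], "turn": [0.001, -0.002, -0.007], "hand": 0.0}, {"translation": [0.003, -0.02, 0.001], "turn": [0.001, -0.002, -0.007], "hand": 0.0}, {"translation": [0.003, -0.02, 0.001], "turn": [0.001, -0.002, -0.007], "hand": 0.0}, {"translation": [0.003, -0.02, 0.001], "turn": [0.001, -0.002, -0.007], "hand": 0.0}, {"translation": [0.003, -0.02, 0.001], "turn": [0.001, -0.002, -0.007], "hand": 0.0}]'

```text
time: 15.9
ee_pos: [0.5317, -0.0474, 0.1159]
eef_rot: [0.033, 0.967, -0.012, 0.252]
ft_force: [0.7, -0.0, -6.0]
width: 0.0115
```

>>> apply_moves --deltas '[{"translation": [0.002, -0.02, 0.001], "turn": [0, 0, -0.007], "hand": 0.0}, {"translation": [0.002, -0.02, 0.001], "turn": [0, 0, -0.007], "hand": 0.0}, {"translation": [0.002, -0.02, 0], "turn": [0, 0, -0.007], "hand": 0.0}, {"translation": [0.001, -0.015, 0], "turn": [0, 0, 0], "hand": 0.0}, {"translation": [0, -0.01, 0], "turn": [0, 0, 0], "hand": 0.0}]'

```text
time: 16.4
ee_pos: [0.5338, -0.1364, 0.1137]
eef_rot: [0.044, 0.968, -0.014, 0.247]
ft_force: [-0.6, 0.0, -5.2]
width: 0.0112
```

Run:
```python
from h import *
toturn2(-.095,.52)
```

```text
16.4 [ 0.5338 -0.1364  0.1137] w 0.011200915958733158 j [ 1.    0.04 -0.8   2.19 -0.04  0.43  1.72]
[[-0.874  0.092  0.476]
 [ 0.078  0.996 -0.049]
 [-0.479 -0.006 -0.878]]
turn [ 0.004 -0.021 -0.003]
```

>>> apply_moves --deltas '[{"translation": [0.003, -0.012, 0.001], "turn": [0.001, -0.01, 0], "hand": 0.0}, {"translation": [0.003, -0.015, 0.001], "turn": [0.001, -0.01, 0], "hand": 0.0}, {"translation": [0.003, -0.015, 0.001], "turn": [0.001, -0.01, 0], "hand": 0.0}, {"translation": [0.003, -0.012, 0], "turn": [0, 0, 0], "hand": 0.0}, {"translation": [0.003, -0.01, 0], "turn": [0, 0, 0], "hand": 0.0}]'

```text
time: 16.9
ee_pos: [0.5445, -0.2018, 0.1123]
eef_rot: [0.044, 0.966, -0.011, 0.256]
ft_force: [-0.3, -0.1, -5.0]
width: 0.012
```

>>> apply_moves --deltas '[{"translation": [0.005, 0, 0], "turn": [0, 0, 0], "hand": 0.0}, {"translation": [0.006, 0, 0], "turn": [0, 0, 0], "hand": 0.0}, {"translation": [0.006, 0, 0], "turn": [0, 0, 0], "hand": 0.0}, {"translation": [0.004, 0, 0], "turn": [0, 0, 0], "hand": 0.0}]'

```text
time: 17.3
ee_pos: [0.5669, -0.2015, 0.1115]
eef_rot: [0.044, 0.966, -0.01, 0.255]
ft_force: [0.1, 0.4, -5.0]
width: 0.0117
```

Run:
```python
from h import *
toturn2(-.095,.53)
a=camera("side");cv2.imwrite("pics/c8.png",crop(a,205,210,150,150,4)); b=camera("top");cv2.imwrite("raw_top2.png",b[...,::-1])
```

```text
17.3 [ 0.5669 -0.2015  0.1115] w 0.0116837426588512 j [ 1.02  0.18 -0.72  2.08 -0.01  0.42  1.83]
[[-0.866  0.091  0.492]
 [ 0.08   0.996 -0.043]
 [-0.494  0.003 -0.869]]
turn [-0.004 -0.013 -0.004]
```

View pics/c8.png

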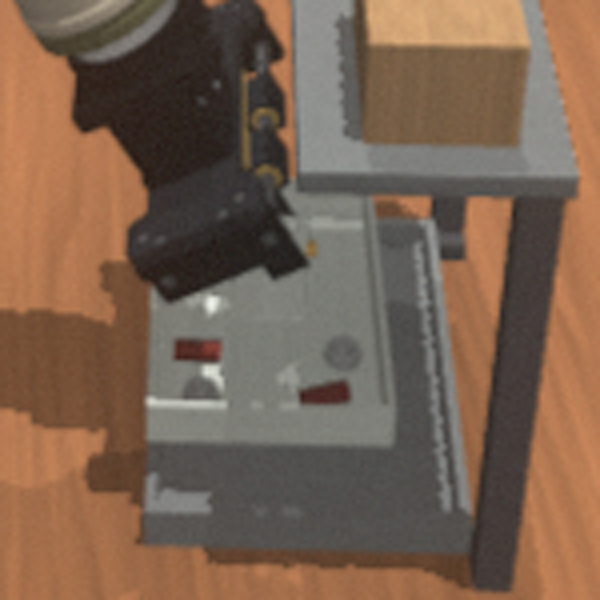

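Run:
```python
from h import *
f=lambda u,v,z:ray("side",205+u/4,210+v/4,z)
def edge(A,B,half,n):
    d=(B-A)[:2];L=np.linalg.norm(d);yaw=np.arctan2(d[1],d[0]);c=(A+B)[:2]/2+half*np.array([-np.sin(yaw),np.cos(yaw)]);print(n,"L",L.round(4),"yaw",yaw.round(3),"c",c.round(4))
edge(f(147,402,.0786),f(396,408,.0786),.095,"tray top")
edge(f(148,441,.0526),f(392,446,.0526),.095,"tray bot")
edge(f(142,545,0),f(470,551,0),.121,"rack bot")
edge(f(147,510,.026),f(470,516,.026),.121,"rack top")
```

```text
tray top L 0.13 yaw -0.107 c [ 0.5635 -0.1996]
tray bot L 0.1288 yaw -0.102 c [ 0.5627 -0.2017]
rack bot L 0.1744 yaw -0.098 c [ 0.5825 -0.2013]
rack top L 0.1695 yaw -0.099 c [ 0.583  -0.2006]
```

Both are measured in the same image: the tray is at (0.563, -0.201) and the ledge at (0.583, -0.201), with yaws within 0.01 rad of each other. It needs +20 mm in x, then down 40 mm.

>>> apply_moves --deltas '[{"translation": [0.006, 0, 0], "turn": [-0.002, -0.006, 0], "hand": 0.0}, {"translation": [0.007, -0.001, 0], "turn": [-0.002, -0.006, 0], "hand": 0.0}, {"translation": [0.005, 0, 0], "turn": [0, 0, 0], "hand": 0.0}, {"translation": [0, 0, 0], "turn": [0, 0, 0], "hand": 0.0}, {"translation": [0, 0, 0], "turn": [0, 0, 0], "hand": 0.0}]'

```text
time: 17.9
ee_pos: [0.5865, -0.2016, 0.1114]
eef_rot: [0.043, 0.964, -0.012, 0.262]
ft_force: [-0.4, -0.2, -5.4]
width: 0.0119
```

>>> apply_moves --deltas '[{"translation": [0, 0, -0.006], "turn": [0, 0, 0], "hand": 0.0}, {"translation": [0, 0, -0.007], "turn": [0, 0, 0], "hand": 0.0}, {"translation": [0, 0, -0.007], "turn": [0, 0, 0], "hand": 0.0}, {"translation": [0, 0, -0.004], "turn": [0, 0, 0], "hand": 0.0}, {"translation": [0, 0, 0], "turn": [0, 0, 0], "hand": 0.0}]'

```text
time: 18.4
ee_pos: [0.5854, -0.2018, 0.0843]
eef_rot: [0.044, 0.964, -0.012, 0.261]
ft_force: [-0.6, -0.1, -5.7]
width: 0.0116
```

>>> apply_moves --deltas '[{"translation": [0.001, 0, -0.005], "turn": [0, 0, 0], "hand": 0.0}, {"translation": [0, 0, -0.004], "turn": [0, 0, 0], "hand": 0.0}, {"translation": [0, 0, -0.002], "turn": [0, 0, 0], "hand": 0.0}, {"translation": [0, 0, 0], "turn": [0, 0, 0], "hand": 0.0}]'

```text
time: 18.8
ee_pos: [0.5865, -0.2019, 0.0724]
eef_rot: [0.044, 0.964, -0.012, 0.261]
ft_force: [-0.3, -0.8, -5.0]
width: 0.0115
```

>>> apply_moves --deltas '[{"translation": [0, 0, -0.002], "turn": [0, 0, 0], "hand": 0.0}, {"translation": [0, 0, -0.001], "turn": [0, 0, 0], "hand": 0.0}, {"translation": [0, 0, 0], "turn": [0, 0, 0], "hand": 0.0}]'

```text
time: 19.1
ee_pos: [0.5881, -0.2023, 0.0713]
eef_rot: [0.043, 0.964, -0.013, 0.263]
ft_force: [0.2, -0.3, -6.2]
width: 0.0114
```

>>> apply_moves --deltas '[{"translation": [0, 0, -0.002], "turn": [0, 0, 0], "hand": 0.0}, {"translation": [0, 0, -0.001], "turn": [0, 0, 0], "hand": 0.0}, {"translation": [0, 0, 0], "turn": [0, 0, 0], "hand": 0.0}]'

```text
time: 19.4
ee_pos: [0.5902, -0.2029, 0.0712]
eef_rot: [0.043, 0.963, -0.014, 0.265]
ft_force: [-0.9, 0.8, -3.4]
width: 0.0116
```

>>> apply_moves --deltas '[{"translation": [-0.002, 0, -0.003], "turn": [0, 0, 0], "hand": 0.0}, {"translation": [0, 0, -0.001], "turn": [0, 0, 0], "hand": 0.0}]'

```text
time: 19.6
ee_pos: [0.5911, -0.2032, 0.0708]
eef_rot: [0.043, 0.962, -0.015, 0.268]
ft_force: [-2.7, -0.0, 0.9]
width: 0.0115
```

The wrist load has gone, so the tray rests on the plate. I release it.

>>> apply_moves --deltas '[{"translation": [0, 0, 0], "turn": [0, 0, 0], "hand": 0.02}, {"translation": [0, 0, 0], "turn": [0, 0, 0], "hand": 0.03}, {"translation": [0, 0, 0], "turn": [0, 0, 0], "hand": 0.04}, {"translation": [0, 0, 0], "turn": [0, 0, 0], "hand": 0.05}, {"translation": [0, 0, 0], "turn": [0, 0, 0], "hand": 0.05}]'

```text
time: 20.1
ee_pos: [0.5927, -0.2039, 0.0723]
eef_rot: [0.043, 0.962, -0.015, 0.27]
ft_force: [-0.4, -0.2, -0.5]
width: 0.0437
```

Run:
```python
from h import *
toturn2(-.095,.53)
a=camera("side");cv2.imwrite("pics/c9.png",crop(a,205,210,150,150,4))
```

```text
20.1 [ 0.5927 -0.2039  0.0723] w 0.04373734874709255 j [ 0.89  0.28 -0.62  2.08  0.14  0.3   1.69]
[[-0.85   0.09   0.519]
 [ 0.073  0.996 -0.053]
 [-0.521 -0.007 -0.853]]
turn [ 0.008  0.018 -0.005]
```

View pics/c9.png

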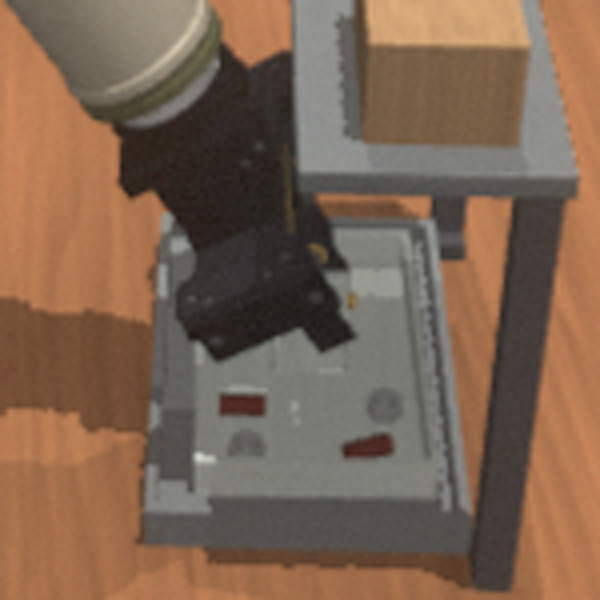

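The tray sits inside the rim with all its parts, and the shaft's end shows at about (352,300) in the crop. I back out along the tool axis, clear of the shelf edge.

>>> apply_moves --deltas '[{"translation": [-0.006, 0, 0.008], "turn": [0, 0, 0], "hand": 0.06}, {"translation": [-0.012, 0.001, 0.018], "turn": [0, 0, 0], "hand": 0.06}, {"translation": [-0.018, 0.001, 0.025], "turn": [0, 0, 0], "hand": 0.06}, {"translation": [-0.025, 0.001, 0.03], "turn": [0, 0, 0], "hand": 0.06}, {"translation": [-0.03, 0.001, 0.03], "turn": [0, 0, 0], "hand": 0.06}]'

```text
time: 20.65
ee_pos: [0.5002, -0.1962, 0.1816]
eef_rot: [0.041, 0.962, -0.011, 0.269]
ft_force: [-1.8, -1.6, 1.0]
width: 0.0596
```

>>> apply_moves --deltas '[{"translation": [-0.035, 0, 0.03], "turn": [0, 0, 0], "hand": 0.06}, {"translation": [-0.03, 0, 0.03], "turn": [0, 0, 0], "hand": 0.06}, {"translation": [-0.01, 0, 0.01], "turn": [0, 0, 0], "hand": 0.06}, {"translation": [0, 0, 0], "turn": [0, 0, 0], "hand": 0.06}, {"translation": [0, 0, 0], "turn": [0, 0, 0], "hand": 0.06}]'

```text
time: 21.15
ee_pos: [0.4219, -0.1968, 0.2591]
eef_rot: [0.041, 0.961, -0.015, 0.273]
ft_force: [0.6, 0.0, -0.5]
width: 0.0597
```

Run:
```python
from h import *
s,M=st();print(s["ft_force"])
a=camera("side");b=camera("top")
o=np.zeros((600,800,3),np.uint8);o[:,:480]=crop(a,230,250,96,120,5);o[:500,480:]=cv2.resize(np.ascontiguousarray(b[...,::-1]),(320,240)).repeat(1,0) if 0 else 0
o[:240,480:]=cv2.resize(np.ascontiguousarray(b[...,::-1]),(320,240))
cv2.imwrite("pics/c10.png",o)
```

```text
21.15 [ 0.4219 -0.1968  0.2591] w 0.059705440224368724 j [ 1.29 -0.43 -0.61  2.2  -0.69  0.92  2.48]
[[-0.848  0.087  0.523]
 [ 0.07   0.996 -0.052]
 [-0.526 -0.007 -0.85 ]]
[ 0.64323561  0.0347587  -0.50285947]
```

View pics/c10.png

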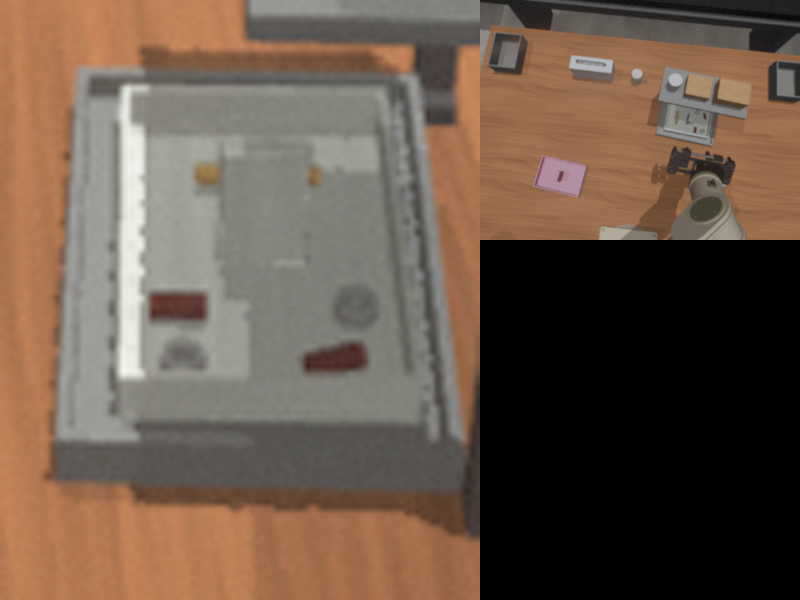

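Run:
```python
from h import *
f=lambda u,v,z:ray("side",230+u/5,250+v/5,z)
t=np.array([f(u,v,.038) for u,v in[(122,87),(383,87),(424,378),(118,378)]])
r=np.array([f(u,v,.026) for u,v in[(77,70),(415,73),(460,437),(55,440)]])
for n,q in(("tray",t),("rack",r)):
    d=q[1]-q[0]+q[2]-q[3];print(n,q.mean(0).round(4),"yaw",np.arctan2(d[1],d[0]).round(3),"lens",np.linalg.norm(np.diff(q,axis=0),axis=1).round(3))
yaw=-.097;d=(t.mean(0)-r.mean(0))[:2];print("offset in rack",R.from_euler("z",-yaw).as_matrix()[:2,:2]@d)
```

```text
tray [ 0.5869 -0.2036  0.038 ] yaw -0.074 lens [0.129 0.189 0.13 ]
rack [ 0.5831 -0.2015  0.026 ] yaw -0.077 lens [0.17  0.235 0.171]
offset in rack [ 0.00402386 -0.0017133 ]
```

The tray measures 130 x 189 mm at the expected height, so it lies flat. It is within 4 mm of the ledge centre in x and 2 mm in y, and its yaw matches. I hand the job in.

```bash
python3 -c "
from bench import order
print(order.close_job())"
```

```text
the job is handed in; nothing more can be done
None
```

The job is handed in: the shaft is in the tray, and the tray is released and standing inside the rim of the ledge under the shelf. The simulator gave no verdict, so this rests on my own checks.

- **What I did:** I picked up the shaft and laid it in the empty half of the tray. I then gripped the handle with the tool leaning back about 30 degrees, carried the tray level and set it down. I let go and backed out along the tool axis, finishing at about 21 s of the 66 s allowed.
- **Last checks:**
  - The tray centre is about 4 mm (x) and 2 mm (y) from the ledge centre, with yaw matching within 0.01 rad.
  - The tray's edges come out at the right length when measured at the height it should have on the plate, so it lies flat.
  - The shaft, both cores and both nuts are visible inside the tray.
  - The shell and can look untouched in the last top view. The arm hid the trim bar there, so I did not check it again.
  - The gripper is clear and reads no load.
- **What went wrong on the way:**
  - The first try at the shaft missed, because I lifted before the fingers had closed; the shaft did not move and the second grip held.
  - Joint 7 came close to its limit over the tray (-2.56 of -2.6), so I turned the tool half round to make the same grasp.
  - It ended at 2.48 of 2.6, also near its limit.

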